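# Press a lens module home with the bar clamp

## Task

Lay the lens module (the block with the wider end plate) upright in the bed of the press clamp, its end plate towards the fixed jaw but not yet between the ball catches, and let go of it. Squeeze and let go the sprung trigger, with the gripper tilted in under the light bar, until the moving jaw has pushed the module past the catches fully home against the fixed jaw; do not push the module home or the jaw along with the fingers. Then press the release tab and keep it down until the jaw has sprung back fully open, leaving the module home and everything else where it stands.

Things in the scene. Friction and masses are not known exactly. Their poses are not given: they have to be found in the camera images.
- clamp: Press clamp: a quick bar clamp on a bolted-down base plate 120 x 330 x 8 mm. Origin at the bench surface, z up, +y = closing direction (along the bar from its grey part to fixed jaw), -x = robot's side; sizes in this frame, mm. The grey part spans x -25 to 25, y -134 to -22, z to 52. Fixed jaw: y 150 to 172, x -50 to 50, z to 62. Bed: plate top (z = 8) between the rails
- bed (a point): On the bed 70 mm from the clamp origin along +y: where the middle of the laid-in module's underside belongs, 8 mm above the bench, midway between two guide rails (66 mm apart at the foot, sloping out to 78 apart at their tops, 22 mm above the bench; clamp y 28 to 150). Axes as the clamp. 12 mm of play either way along y: end plate short of the ball catches, other end clear of the jaw pad
- catches (a point): Midway between the two spring ball catches, one in each rail, 62.6 mm from point bed along +y, 19 mm above the bench. Each ball (20 mm diameter) stands 5 mm into the bed and takes about 5 N to pass; both snap in behind the module's end plate when it is home. Their blocks reach x = +-58 mm, 26 mm high. Axes as the clamp
- fixed_jaw (a point): Centre of the fixed jaw's inner face, 33 mm above the bench (25 above the bed), 80 mm from point bed along +y. Axes as the clamp; the face looks to -y
- light_bar (a point): On the axis of a white light bar, 20 mm diameter, fixed along the clamp's y (clamp y -156 to -44, x = -14) 195 mm above the bench, over the handle: it blocks a gripper coming straight down on the handle. Its post stands at clamp x = 52, y = -150
- squeeze (a point): Grasp point for squeezing, between the fixed grey handle and the black trigger, midway between their outer faces when squeezed. Its z runs up along the handle, which leans 38 degrees (0.66 rad) from vertical to the clamp's -x; its y is the squeeze line (= clamp +y). Along y from here: handle 0.5 to 14.5 mm, trigger -31.5 to -19.5 mm at rest
- handle (a point): Middle of the fixed grey handle's thickness, beside squeeze. Handle and trigger are parallel slabs 24 mm wide (handle 14, trigger 12 thick) that end 25 mm farther up along the lean and rise from the clamp body 60 mm below. 46 mm over both at rest, 29 mm squeezed: the handle stays, the trigger moves 17 mm towards it
- trigger (a joint): Travel of the trigger: 0 at rest, 0.017 m fully squeezed. A full squeeze takes 10 to 25 N and walks the jaw 15 mm towards the fixed jaw (7.5 if half squeezed). Let go, it springs back, and a ratchet keeps the jaw there; it must come back to rest before the next squeeze
- jaw (a joint): Travel of the moving jaw towards the fixed jaw: 0 fully open, at most 0.065 m; it bears on the module in its home position at 0.058. A spring always pulls it open; the ratchet holds it in steps of 7.5 mm until the release tab is pressed
- jaw_pad (a point): Centre of the front face of the moving jaw's dark pad (40 x 40 mm), 33 mm above the bench; moves with the jaw. At jaw 0 it lies 130 mm from the fixed jaw's face. Axes as the clamp
- tab_top (a point): Centre of the top of the release tab, a black plate 28 (x) x 34 (y) mm on the robot's side of the clamp, 46 mm above the bench at rest; moves with the tab. Axes as the clamp
- tab (a joint): Travel of the release tab, straight down: 0 at rest, 0.008 m fully down, which takes about 8 N (push on through to the stop). From 0.006 on it frees the jaw, which springs fully open within about 2 s while the tab is kept down. It springs up when let go, and ticks a few mm while the trigger is squeezed
- module_mid (a point): Lens module, its centre (25 mm above its underside): an aluminium block 44 mm wide (x) and 60 long with a dark end plate 60 mm wide, 12 thick on its +y end: 72 mm long in all (y -36 to 36, end plate 24 to 36), 50 high, about 0.28 kg. Stands upright on the bench; y points to the end plate
- module_front (a point): Centre of the module's end-plate face (with a round lens), 36 mm from module_mid along its y, 25 mm above its underside
- blank: Bystander, to be left alone: a plain aluminium block 44 x 72 x 50 mm with no plate on its end; not the module. Origin at the centre of its underside
- dish: Bystander, to be left alone: a covered glass dish, 90 mm across, 15 mm high. Origin at the centre of its underside
- slide_box: Bystander, to be left alone: a grey slide box 85 x 100 x 36 mm. Origin at the centre of its underside
- beaker: Bystander, to be left alone: a glass beaker 70 mm across, 90 mm high. Origin at the centre of its underside
- bottle: Bystander, to be left alone: a brown bottle 64 mm across, 140 mm high. Origin at the centre of its underside
- jar: Bystander, to be left alone: a white jar 68 mm across, 75 mm high. Origin at the centre of its underside
Things that resemble listed ones, but are neither listed nor needed, are in the scene too. What is shaped like the part that bears module_mid but purple or red is not meant.

How it is judged (in metres and radians):
On the way, in this order (a step that is already met when the one before it is completed fails the run):
1. the module lies flat in the bed, end plate towards the fixed jaw and short of the catches, let go, with the jaw still open (z of module_front in the frame of fixed_jaw between -0.004 and 0.004 m and x of module_front in the frame of fixed_jaw between -0.006 and 0.006 m and angle between module_mid's own z axis and vertical below 0.06 rad and angle between the y axis of module_mid and the y axis of clamp, either way round below 0.12 rad and y of module_front in the frame of fixed_jaw between -0.065 and -0.022 m and contact force between the fingers and module below 0.1 N and value of joint jaw below 0.005 m), for 0.2 s.
2. the jaw, walked up by the trigger, has pushed the module home against the fixed jaw (z of module_front in the frame of fixed_jaw between -0.004 and 0.004 m and x of module_front in the frame of fixed_jaw between -0.006 and 0.006 m and angle between module_mid's own z axis and vertical below 0.06 rad and angle between the y axis of module_mid and the y axis of clamp, either way round below 0.12 rad and y of module_front in the frame of fixed_jaw above -0.003 m and value of joint jaw above 0.04 m), for 0.2 s.
At the end, for the whole second after the job is handed in: The module stands at rest, upright (within 3 degrees) on the bed, its end-plate face within 3 mm of the fixed jaw's face, within 6 mm of the middle sideways and square within 7 degrees; the moving jaw is back open (within 5 mm), trigger (within 3 mm) and release tab (within 2 mm) are back at rest (z of module_front in the frame of fixed_jaw between -0.004 and 0.004 m and x of module_front in the frame of fixed_jaw between -0.006 and 0.006 m and angle between module_mid's own z axis and vertical below 0.06 rad and angle between the y axis of module_mid and the y axis of clamp, either way round below 0.12 rad and y of module_front in the frame of fixed_jaw above -0.003 m and value of joint jaw below 0.005 m and value of joint trigger below 0.003 m and value of joint tab below 0.002 m and linear speed of module below 0.02 m/s); the robot touches nothing.
It fails at once if the module is pushed home with the fingers (contact force between the fingers and module above 1.5 N and y of module_front in the frame of fixed_jaw between -0.018 and 0.004 m and x of module_front in the frame of fixed_jaw between -0.03 and 0.03 m and z of module_front in the frame of fixed_jaw below 0.02 m).
It fails at once if the moving jaw is pushed along with the fingers (contact force between the fingers and jaw above 3 N).
It fails at once if a bystander is moved by more than 30 mm (distance of any of blank, dish, slide_box, beaker, bottle, jar from where it was at the start of the episode above 0.03 m).
It also fails if it takes over 72 s, if anything falls off the work surface, if the arm or the gripper's body presses on something with over 40 N, if the wrist force passes 120 N, or if a joint passes its speed limit or range.

## Robot

A 6-joint arm with a two-finger parallel gripper is mounted at the origin on the work surface. World frame = base frame: x ahead of the robot, y to its left, z up, the work surface at z = 0. Lengths are in mm, angles in rad, forces in N, time in s.
With the tool pointing down it reaches from about 225 to 875 mm from the base axis. Payload 3.4 kg.
Tool frame: the origin (TCP) lies midway between the tips of the shut fingers; the grasp point (between the pads) lies 19 mm behind it; z points along the fingers, y is the line along which they close (so a half turn about z gives the same grasp; the last joint's range is limited). The gripper opens to 85 mm and grips with 20 to 120 N. Pads are 22 mm wide; open, the fingers measure 114 mm over their backs; the gripper's body (76 mm by 85 mm) begins 54 mm behind the grasp point. The pads swing forward as they close: fully open they stand 13 mm farther back than shut.
Start: joints at [1.221, 0.276, 1.505, -0, 1.361, -0.121], TCP at [130.43, 560.045, 231.328] pointing down, gripper open.
Joint ranges: [-2.89, 2.89], [-0.75, 2.08], [0.22, 2.7], [-1.18, 4.32], [0.11, 2.71], [-2.7, 2.7]. Speed limits (rad/s): [2.57, 2.57, 3.14, 3.14, 3.14, 3.14].

## Interface

Orientations are given as a unit quaternion [x, y, z, w].
In Python, from workcell import r gives the robot as it stands.
- The arm moves only by the tool arm_command, never from a script. Its argument "rows" is a list of rows, each a list of 5 numbers: the shift along the tool's x, y, z in m, then the turn about the tool's z in rad, then the opening, from -1 (shut) to 1 (fully open). A call has 1 to 10 rows; each row shifts and turns the commanded pose from where the row before left it, along the tool's axes as they then stand; what a row does not reach is not made up. A row lasts 1/10 s, in which the tool goes at most 50 mm and 8.59 degrees, less where a joint would pass 70% of its speed; a pose out of reach is approached as far as the arm can. A call is refused whole if a number of a shift passes 0.05 or a number of a turn 0.15, either way. A call with a gripper value outside its range is refused whole. The fingers move at their own pace and stop on an object; "squeeze" is the grip in N (left out, the last holds). Time passes only in rows, so rows that do not move let the fingers close. It gives the time, the measured TCP pose, the force, the opening and the grip force at its end, in the units of the state.
- r.read_state(): the state, without advancing time (a new reading comes with each control period).
- r.snapshot(name): name is "scene" or "top"; returns a dict with "frame" (384x512x3 uint8, red, green, blue), "K" (3x3 intrinsics, pixels), "dist_coeffs" ([k1, k2, p1, p2, k3] as OpenCV has them; the pictures are not rectified), "R" (3x3) and "t" (3): a world point X has camera coordinates R X + t. Camera axes: x right, y down, z forward; pixel columns grow to the right and rows downward; lengths in mm; the calibration is good to about 2 mm. A picture is of the moment at which its call begins. There is no depth.
- r.job_done(): hands the job in; it is judged then, once.
The state is a dict: "clock": time; "joints": joint angles; "qd": joint speeds; "tau": joint torques, N m; "tool_pos": TCP position; "ee_rot": TCP orientation; "ft_force": force on the tool from outside, world axes, zero at the start; "torque": the same for the moment, N m; "width": finger opening in mm; "grasp_force": force on a finger pad.
Only numpy, scipy, OpenCV 4.12 (cv2) and the standard library are available. Lean on these libraries where they do the work, as an engineer would, in place of code of your own. Each camera call takes 0.05 s, during which the arm holds its last target. There are 200 camera calls.

## Working session

There is one attempt and no reset: what is moved stays moved. The work goes in short steps, Python scripts to look and compute and a tool call to move; the robot and the scene stay as the last step left them, time stands still between calls to the robot, and variables do not carry over. Pictures are saved under pics/ and viewed, at most 10 in all, crops included, and the job is handed in when it is done.

Besides the shell and the picture viewer there is one more tool, called after "Call:" by a JSON object that holds its "method" and its "body". arm_command: Moves the arm, as the interface text tells. Its arguments: {"type":"object","properties":{"rows":{"type":"array"},"squeeze":{"type":"number"}},"required":["rows"]}

```bash
mkdir -p pics; ls; python3 - <<'E'
from workcell import r
import cv2,json,numpy as np
for n in("scene","top"):
    s=r.snapshot(n);cv2.imwrite(f"pics/{n}0.png",s["frame"][:,:,::-1])
    print(n,{k:np.array(s[k]).round(3).tolist() for k in("K","dist_coeffs","R","t")})
print(r.read_state())
E
```

```text
pics
scene {'K': [[354.493, 0.0, 258.956], [0.0, 354.493, 188.785], [0.0, 0.0, 1.0]], 'dist_coeffs': [-0.061, 0.0, 0.0, 0.0, 0.0], 'R': [[-0.672, 0.74, 0.012], [0.592, 0.547, -0.592], [-0.444, -0.391, -0.806]], 't': [330.167, -236.317, 1463.128]}
top {'K': [[352.168, 0.0, 256.831], [0.0, 352.168, 191.039], [0.0, 0.0, 1.0]], 'dist_coeffs': [0.01, 0.0, 0.0, 0.0, 0.0], 'R': [[0.013, -1.0, -0.004], [-0.995, -0.012, -0.103], [0.103, 0.005, -0.995]], 't': [-13.484, 521.693, 1227.024]}
{'clock': 0.1, 'joints': array([ 1.22098970e+00,  2.76542121e-01,  1.50601861e+00, -2.04786760e-05,
        1.36066139e+00, -1.21002579e-01]), 'qd': array([-0.00030362, -0.0028886 , -0.00324793, -0.00015639,  0.00147591,
        0.00147244]), 'tau': array([ 2.39612244e-03, -4.17693794e+01, -2.46406639e+01, -2.13760181e-04,
        5.81693865e-03,  1.32226816e-05]), 'tool_pos': array([130.27166167, 559.57379634, 230.51546265]), 'ee_rot': array([ 1.14150475e-01,  9.93463137e-01, -7.94601111e-04, -1.80289973e-04]), 'ft_force': array([1.29186817, 0.10211117, 0.54559101]), 'torque': array([-0.0003709 ,  0.02400092,  0.00030441]), 'grasp_force': 0.0, 'width': 85.49755277394351}
```

View pics/scene0.png

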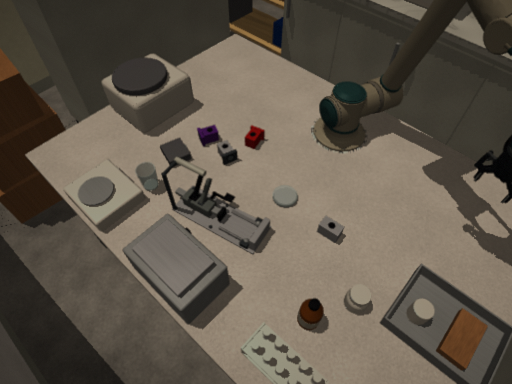

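View pics/top0.png

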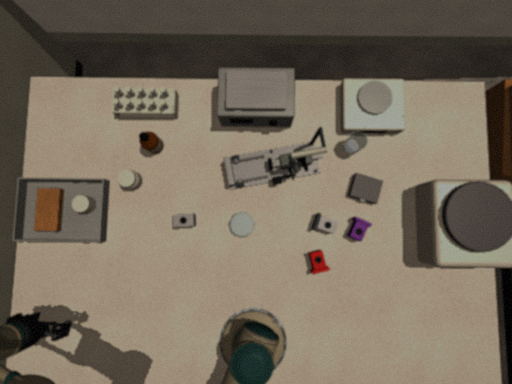

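The top view shows the clamp at about (275,165), with its grey part on the right and the fixed jaw at the left (~228,170). The grey module with a dark plate is at (325,224), the blank at (184,220), and there are purple and red decoys. I'll enlarge both views.

```bash
python3 - <<'E'
import cv2
a=cv2.imread("pics/top0.png")[120:245,215:375];cv2.imwrite("pics/topc.png",cv2.convertScaleAbs(cv2.resize(a,None,fx=4.8,fy=4.8,interpolation=cv2.INTER_CUBIC),alpha=1.5))
a=cv2.imread("pics/scene0.png")[125:255,155:300];cv2.imwrite("pics/scenec.png",cv2.convertScaleAbs(cv2.resize(a,None,fx=4.6,fy=4.6,interpolation=cv2.INTER_CUBIC),alpha=1.5))
E
```

```text
(no output)
```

View pics/topc.png

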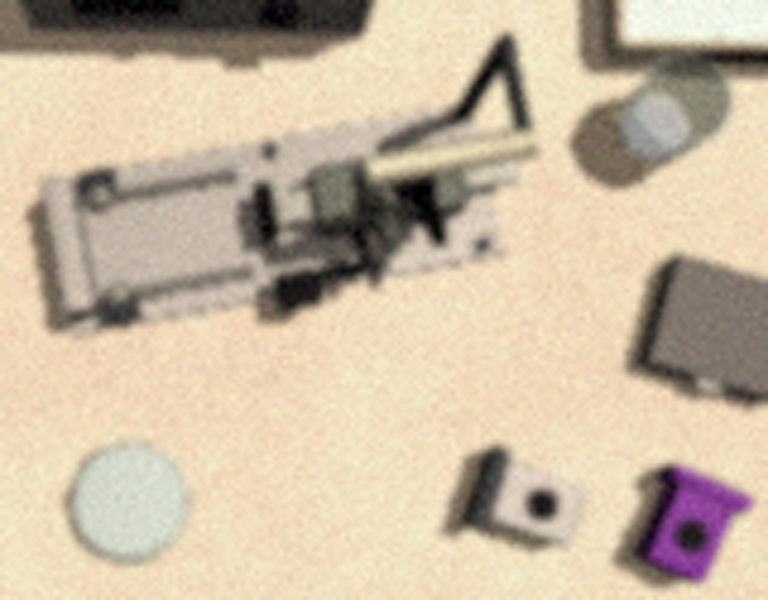

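View pics/scenec.png

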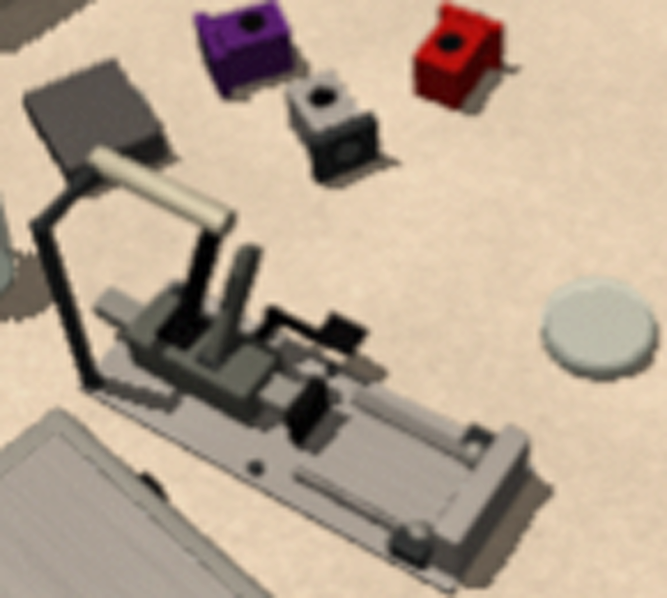

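The top crop shows the fixed jaw along the left edge (crop 40-90 x, 180-330 y), the moving pad at (262,215), and the light bar from (368,168) to (535,145). The black release tab is at (300,290), and the module has its plate at (490,490) and body at (540,505). The scene crop agrees. Next I need zoomed, averaged panels for accurate corners.

```bash
cat > h.py <<'E'
import numpy as np,cv2,json
from workcell import r
def cam(n):
    s=r.snapshot(n);return {k:np.array(s[k],float) for k in("K","dist_coeffs","R","t")},s["frame"]
def ray(c,uv):
    p=cv2.undistortPoints(np.array([[uv]],float),c["K"],c["dist_coeffs"])[0,0]
    d=c["R"].T@np.array([p[0],p[1],1]);o=-c["R"].T@c["t"];return o,d/np.linalg.norm(d)
def onz(c,uv,z):
    o,d=ray(c,uv);return o+d*(z-o[2])/d[2]
def proj(c,X):
    return cv2.projectPoints(np.array(X,float).reshape(-1,3),cv2.Rodrigues(c["R"])[0],c["t"],c["K"],c["dist_coeffs"])[0].reshape(-1,2)
def tri(c1,u1,c2,u2):
    o,d=ray(c1,u1);p,e=ray(c2,u2)
    s,t=np.linalg.lstsq(np.c_[d,-e],p-o,rcond=None)[0]
    a,b=o+s*d,p+t*e;return (a+b)/2,np.linalg.norm(a-b)
E
python3 - <<'E'
from h import *
im={}
for n in("top","scene"):
    fs=[]
    for i in range(5):
        c,f=cam(n);fs.append(f.astype(float))
    m=np.mean(fs,0);im[n]=m;np.savez(f"{n}.npz",img=m,**c)
P=[("top",214,152),("scene",235,215),("top",300,204),("scene",203,134)]
out=[]
for n,x,y in P:
    a=np.clip(im[n][y:y+40,x:x+53]*1.5,0,255).astype(np.uint8)[:,:,::-1]
    a=cv2.resize(a,(398,300),interpolation=cv2.INTER_CUBIC)
    a=cv2.resize(a,(400,300))
    for k in range(0,53,10): cv2.line(a,(int(k*7.55),0),(int(k*7.55),6),(0,0,255),1)
    for k in range(0,40,10): cv2.line(a,(0,int(k*7.5)),(6,int(k*7.5)),(0,0,255),1)
    out.append(a)
cv2.imwrite("pics/mos.png",np.vstack([np.hstack(out[:2]),np.hstack(out[2:])]))
E
```

```text
(no output)
```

View pics/mos.png

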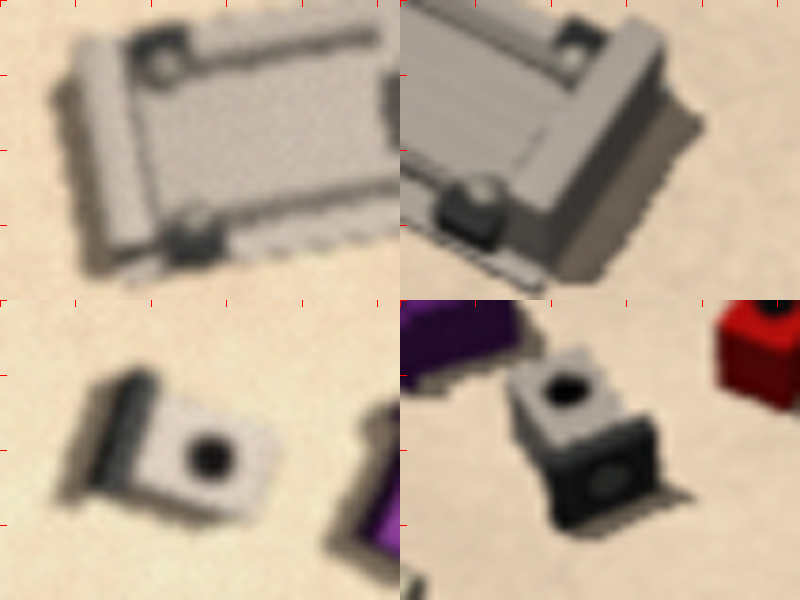

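The mosaic gives these corners:
- **Fixed jaw top face, top view:** panel points (78,38), (126,33), (110,245).
- **Fixed jaw top face, scene view:** (625,17), (664,45), (548,210), (508,180).
- **Module:** its corners and lens are visible, with the lens disc at (608,482).

I'll fit poses to these points.

```bash
cat > fit.py <<'E'
from h import *
from scipy.optimize import least_squares
C={n:dict(np.load(f"{n}.npz")) for n in("top","scene")}
O={"t1":("top",214,152,0,0),"s1":("scene",235,215,400,0),"t2":("top",300,204,0,300),"s2":("scene",203,134,400,300)}
def px(p,a,b):
    n,x,y,ox,oy=O[p];return n,((a-ox+.5)/7.547-.5+x,(b-oy+.5)/7.5-.5+y)
def T(q,P):
    c,s=np.cos(q[2]),np.sin(q[2]);return np.array([q[0]+c*P[0]-s*P[1],q[1]+s*P[0]+c*P[1],P[2]])
def fit(obs,q0):
    f=lambda q:np.concatenate([proj(C[n],T(q,P))[0]-uv for (n,uv),P in obs])
    s=least_squares(f,q0,loss="soft_l1");print(s.x.round(3),f(s.x).reshape(-1,2).round(1).tolist());return s.x
E
python3 - <<'E'
from fit import *
bar={}
obs=[]
for n,(x0,x1,y0,y1) in {"top":(288,332,140,162),"scene":(168,210,150,182)}.items():
    a=C[n]["img"][y0:y1,x0:x1];hsv=cv2.cvtColor(a.astype(np.uint8),cv2.COLOR_RGB2HSV)
    # bar differs from the table: report candidates
    b=cv2.GaussianBlur(a,(0,0),.6);m=((b[:,:,0]-b[:,:,2])<60)&(b.sum(2)>300)
    np.save(f"m_{n}.npy",m)
    print(n,a[3,3].round(),a.reshape(-1,3).max(0).round(),[a[int(v),int(u)].round().tolist() for u,v in ([(12,13),(25,12),(34,10)] if n=="top" else [(10,9),(20,15),(28,18)])])
J={(50,172,62):("t1",78,38),(50,150,62):("t1",127,33),(-50,172,62):("t1",111,246)}
S={(-50,150,62):("s1",625,17),(-50,172,62):("s1",664,45),(50,172,62):("s1",548,210),(50,150,62):("s1",508,180)}
obs=[(px(*v),k) for d in(J,S) for k,v in d.items()]
# light bar centre by eye from crops
cr={"top":[(368+535)/2/4.8+215-.4,(166+146)/2/4.8+120-.4],"scene":[(93+232)/2/4.6+155-.4,(153+222)/2/4.6+125-.4]}
X,e=tri(C["top"],cr["top"],C["scene"],cr["scene"]);print("bar centre",X,e)
obs+=[((n,tuple(cr[n])),(-14,-100,197)) for n in cr]
q=fit(obs,[600,20,.2]);print("clamp",q)
M=[((22,-36,50),"t2",279,434),((-22,-36,50),"t2",250,522),((22,24,50),"t2",165,389),((-22,24,50),"t2",133,492),
((22,-36,50),"s2",508,375),((-22,-36,50),"s2",581,347),((30,36,50),"s2",553,464),((-30,36,50),"s2",657,424),((30,36,0),"s2",558,531),((-30,36,0),"s2",657,488),((0,36,25),"s2",608,482)]
m=fit([(px(*v[1:]),v[0]) for v in M],[480,-170,-.3]);print("module",m)
np.savez("pose.npz",q=q,m=m)
for nm,P in dict(bed=(0,70,8),squeeze_guess=(-37,-80,99),jaw=(0,150,33),bar0=(-14,-156,195),bar1=(-14,-44,195)).items(): print(nm,T(q,P).round(1))
E
```

```text
top [159. 149. 127.] [164. 155. 133.] [[154.0, 146.0, 122.0], [140.0, 132.0, 109.0], [141.0, 131.0, 111.0]]
scene [60. 56. 52.] [156. 141. 122.] [[138.0, 130.0, 110.0], [140.0, 131.0, 111.0], [140.0, 132.0, 112.0]]
bar centre [ 627.78688904 -167.1903075   196.506131  ] 0.5486817113960726
[ 6.21919e+02 -6.69650e+01  1.94000e-01] [[-0.5, -0.0], [-0.8, -0.5], [0.0, 0.2], [-0.0, -0.9], [0.7, -1.6], [-0.2, 0.2], [-1.0, 0.9], [0.1, 0.1], [-0.2, -0.3]]
clamp [ 6.21918708e+02 -6.69649909e+01  1.94370350e-01]
[ 4.08418e+02 -2.45701e+02 -3.25000e-01] [[0.8, -0.2], [0.7, 0.2], [-0.6, 0.1], [-0.3, -1.6], [-0.5, -0.8], [0.2, -1.1], [-0.2, 0.5], [0.5, 0.1], [0.1, 0.3], [1.0, 0.4], [0.1, -0.3]]
module [ 4.08418296e+02 -2.45700501e+02 -3.25073067e-01]
bed [608.4   1.7   8. ]
squeeze_guess [ 601.1 -152.6   99. ]
jaw [592.9  80.2  33. ]
bar0 [ 638.3 -222.7  195. ]
bar1 [ 616.7 -112.8  195. ]
```

```bash
python3 - <<'E'
from h import *
P=[("top",262,148,58,40),("scene",172,165,70,48)]
out=[]
for n,x,y,w,h in P:
    I=np.load(n+".npz")["img"]
    a=np.clip((I[y:y+h,x:x+w]/200)**.7*255*1.15,0,255).astype(np.uint8)[:,:,::-1]
    s=400/w*1.0
    a=cv2.resize(a,None,fx=10,fy=10,interpolation=cv2.INTER_CUBIC)
    for k in range(0,w,10): cv2.line(a,(k*10,0),(k*10,8),(0,0,255),1)
    for k in range(0,h,10): cv2.line(a,(0,k*10),(8,k*10),(0,0,255),1)
    out.append(a); print(a.shape)
cv2.imwrite("pics/hs.png",out[1])
t=out[0];cv2.imwrite("pics/ht.png",t)
E
```

```text
(400, 580, 3)
(480, 700, 3)
```

View pics/hs.png

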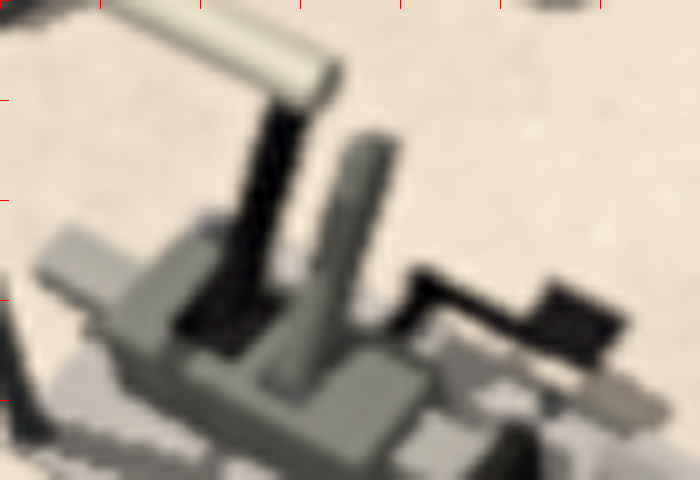

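View pics/ht.png

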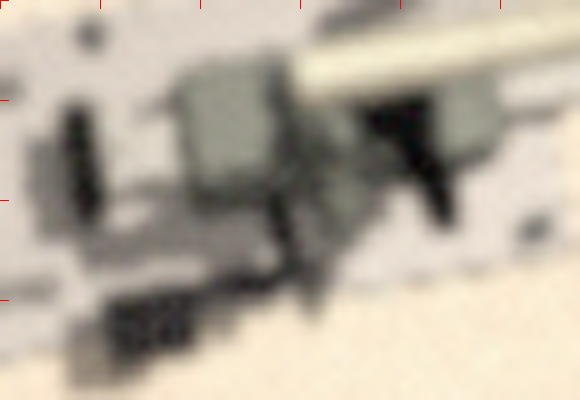

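In the scene crop the grey handle's tip is at (372,142) and the tab plate is centred at (578,325). In the top crop the trigger tip is at (447,222), the handle tip is at about (342,232), and the tab centre is at (150,325). I'll triangulate these.

```bash
python3 - <<'E'
from fit import *
d=np.load("pose.npz");q=d["q"]
def inv(X):
    c,s=np.cos(q[2]),np.sin(q[2]);a,b=X[0]-q[0],X[1]-q[1];return np.array([c*a+s*b,-s*a+c*b,X[2]])
t=lambda a,b:(262+a/10-.45,148+b/10-.45)
s=lambda a,b:(172+a/10-.45,165+b/10-.45)
for nm,A,B in [("handletip",t(342,232),s(372,142)),("handletip2",t(342,222),s(372,142)),("tab",t(150,325),s(578,325)),("pad top",t(75,160),s(518,430)),("barend",t(295,75),s(325,85))]:
    X,e=tri(C["top"],A,C["scene"],B);print(nm,X.round(1),round(e,1),"clamp",inv(X).round(1))
print("tab@46",inv(onz(C["top"],t(150,325),46)),inv(onz(C["scene"],s(578,325),46)))
print("trig tip plane z 120",inv(onz(C["top"],t(447,222),120)))
E
```

```text
handletip [ 584.  -137.9  112.9] 4.5 clamp [-50.9 -62.3 112.9]
handletip2 [ 586.1 -136.7  116.1] 2.3 clamp [-48.6 -61.5 116.1]
tab [559.6 -75.6  43.1] 1.0 clamp [-62.8   3.5  43.1]
pad top [613.6 -47.7  67.3] 1.6 clamp [-4.4 20.5 67.3]
barend [ 618.2 -112.8  195.7] 0.1 clamp [-12.5 -44.3 195.7]
tab@46 [-62.91350312   3.33377454  46.        ] [-61.40198183   5.23704804  46.        ]
trig tip plane z 120 [-56.04738188 -94.18598468 120.        ]
```

```bash
cat > go.py <<'E'
# python3 go.py m|c x y z yawdeg-in-frame : shift in tool axes to bring TCP there (frame m=module,c=clamp,w=world)
import sys
from fit import T
from h import *
from scipy.spatial.transform import Rotation as Ro
d=np.load("pose.npz");f=sys.argv[1];P=np.array(list(map(float,sys.argv[2:5])))
q={"m":d["m"],"c":d["q"],"w":np.zeros(3)}[f]
X=T(q,P);s=r.read_state();R=Ro.from_quat(s["ee_rot"]).as_matrix()
print("target",X.round(1),"at",s["tool_pos"].round(1),"t",s["clock"],"j",np.round(s["joints"],2))
print("tilt z",R[:,2].round(3),"width",round(s["width"],1),"F",np.round(s["ft_force"],1))
yaw=np.arctan2(R[1,1],R[0,1])
if len(sys.argv)>5:
    w=np.radians(float(sys.argv[5]))+q[2];print("turn",round((yaw-w+np.pi)%(2*np.pi)-np.pi,3))
    z=np.array([0,0,-1.]);y=np.array([np.cos(w),np.sin(w),0]);print("shift after turn",(np.c_[np.cross(y,z),y,z].T@(X-s["tool_pos"])).round(1))
print("shift now",(R.T@(X-s["tool_pos"])).round(1))
E
python3 go.py m 0 -6 130 0
```

```text
target [ 406.5 -251.4  130. ] at [130.4 560.  231.3] t 0.6 j [ 1.22  0.28  1.5  -0.    1.36 -0.12]
tilt z [ 0.  0. -1.] width 85.2 F [ 0.3 -0.5  0.7]
turn 1.667
shift after turn [-680.8  520.7  101.3]
shift now [-452.9 -727.7  101.3]
```

Call:
{"method": "arm_command", "body": {"rows": [[-0.022,-0.036,0,0,1],[-0.022,-0.036,0,0,1],[-0.022,-0.036,0,0,1],[-0.022,-0.036,0,0,1],[-0.022,-0.036,0,0,1],[-0.022,-0.036,0,0,1],[-0.022,-0.036,0,0,1],[-0.022,-0.036,0,0,1],[-0.022,-0.036,0,0,1],[-0.022,-0.036,0,0,1]]}}

```text
clock: 1.6
tool_pos: [263.2, 158.1, 231.7]
ee_rot: [0.114, 0.994, 0.0, 0.001]
ft_force: [0.8, 0.1, -0.3]
width: 85.4
grasp_force: 0.0
```

Call:
{"method": "arm_command", "body": {"rows": [[-0.022,-0.036,0,0,1],[-0.022,-0.036,0,0,1],[-0.022,-0.036,0,0,1],[-0.022,-0.036,0,0,1],[-0.022,-0.036,0,0,1],[-0.022,-0.036,0,0,1],[-0.022,-0.036,0,0,1],[-0.022,-0.036,0,0,1],[-0.022,-0.036,0,0,1],[-0.022,-0.036,0,0,1]]}}

```text
clock: 2.6
tool_pos: [395.9, -242.9, 231.4]
ee_rot: [0.115, 0.993, 0.0, 0.0]
ft_force: [1.3, 0.7, 0.4]
width: 85.3
grasp_force: 0.0
```

Call:
{"method": "arm_command", "body": {"rows": [[0,0,0,0.15,1],[0,0,0,0.15,1],[0,0,0,0.15,1],[0,0,0,0.15,1],[0,0,0,0.15,1],[0,0,0,0.15,1],[0,0,0,0.15,1],[0,0,0,0.15,1],[0,0,0,0.15,1],[0,0,0,0.15,1]]}}

```text
clock: 3.6
tool_pos: [395.7, -241.0, 231.4]
ee_rot: [0.763, 0.647, 0.0, 0.0]
ft_force: [0.3, -0.7, 0.6]
width: 85.4
grasp_force: 0.0
```

Call:
{"method": "arm_command", "body": {"rows": [[0,0,0.02,0.1,1],[0,0,0.03,0.067,1],[0,0,0.03,0,1],[0,0,0.02,0,1],[0,0,0,0,1]]}}

```text
clock: 4.1
tool_pos: [393.8, -239.5, 128.9]
ee_rot: [0.812, 0.583, -0.001, -0.003]
ft_force: [-0.7, 0.1, 0.0]
width: 85.5
grasp_force: 0.0
```

```bash
python3 go.py m 0 -6 130 0
```

```text
target [ 406.5 -251.4  130. ] at [ 393.8 -239.5  128.9] t 4.1 j [-0.7   0.2   1.89  0.    1.06 -0.37]
tilt z [-0.005  0.004 -1.   ] width 85.5 F [-0.7  0.1  0. ]
turn 0.0
shift after turn [-7.2 15.8 -1.1]
shift now [-7.2 15.8 -1.2]
```

Call:
{"method": "arm_command", "body": {"rows": [[-0.007,0.016,0,0,1],[0,0,0.03,0,1],[0,0,0.03,0,1],[0,0,0.03,0,1],[0,0,0.015,0,1],[0,0,0.008,0,1],[0,0,0,0,1]]}}

```text
clock: 4.8
tool_pos: [408.9, -253.0, 18.4]
ee_rot: [0.812, 0.583, 0.0, -0.0]
ft_force: [-0.0, 0.4, -0.0]
width: 85.4
grasp_force: 0.0
```

```bash
python3 go.py m 0 -6 16 0;  python3 - <<'E'
from h import *
out=[]
for n,(x,y) in {"top":(300,200),"scene":(200,125)}.items():
    c,f=cam(n);a=np.clip(f[y:y+50,x:x+50]*1.5,0,255).astype(np.uint8)[:,:,::-1];out.append(cv2.resize(a,None,fx=8,fy=8,interpolation=cv2.INTER_CUBIC))
cv2.imwrite("pics/g1.png",np.hstack(out))
E
```

```text
target [ 406.5 -251.4   16. ] at [ 408.9 -253.    18.4] t 4.8 j [-0.7   0.36  2.    0.    0.78 -0.37]
tilt z [-0.  0. -1.] width 85.4 F [-0.   0.4 -0. ]
turn 0.0
shift after turn [ 0.7 -2.8  2.4]
shift now [ 0.7 -2.8  2.4]
```

View pics/g1.png

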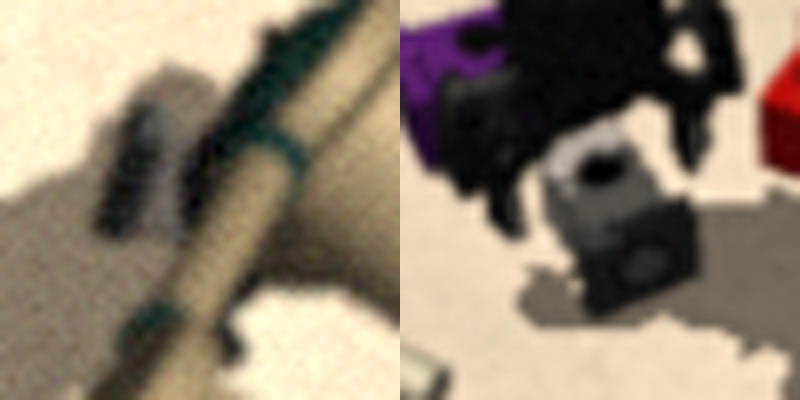

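Both fingers straddle the module body behind its end plate (fingertips at panel (510,230) and (690,160)). Closing.

Call:
{"method": "arm_command", "body": {"rows": [[0,-0.003,0.002,0,1],[0,0,0,0,-1],[0,0,0,0,-1],[0,0,0,0,-1],[0,0,0,0,-1],[0,0,0,0,-1],[0,0,0,0,-1],[0,0,0,0,-1]], "squeeze": 40}}

```text
clock: 5.7
tool_pos: [406.6, -252.3, 16.9]
ee_rot: [0.812, 0.583, 0.0, 0.001]
ft_force: [0.5, 0.5, 5.8]
width: 43.3
grasp_force: 42.0
```

Call:
{"method": "arm_command", "body": {"rows": [[0,0,-0.02,0,-1],[0,0,-0.04,0,-1],[0,0,-0.04,0,-1],[0,0,0,-0.13,-1],[0,0,0,-0.13,-1],[0,0,0,-0.13,-1],[0,0,0,-0.13,-1],[0,0,0,0,-1]]}}

```text
clock: 6.5
tool_pos: [404.9, -251.1, 115.5]
ee_rot: [0.635, 0.773, -0.0, -0.001]
ft_force: [-0.7, 0.4, -2.6]
width: 43.4
grasp_force: 41.9
```

```bash
python3 go.py w 400 -45 117; python3 go.py c 0 64 117 0
```

```text
target [400. -45. 117.] at [ 404.9 -251.1  115.5] t 6.5 j [-0.7   0.23  1.89 -0.    1.03 -0.9 ]
tilt z [-0.002  0.001 -1.   ] width 43.4 F [-0.7  0.4 -2.6]
shift now [203.2  35.1  -1.2]
target [609.6  -4.2 117. ] at [ 404.9 -251.1  115.5] t 6.5 j [-0.7   0.23  1.89 -0.    1.03 -0.9 ]
tilt z [-0.002  0.001 -1.   ] width 43.4 F [-0.7  0.4 -2.6]
turn 0.0
shift after turn [202.8 248.5  -1.5]
shift now [202.7 248.6  -1.5]
```

Call:
{"method": "arm_command", "body": {"rows": [[0.02,0,0,0,-1],[0.035,0,0,0,-1],[0.04,0,0,0,-1],[0.04,0,0,0,-1],[0.035,0,0,0,-1],[0.023,0,0,0,-1],[0.01,0.02,0,0,-1],[0,0.03,0,0,-1],[0,0.035,0,0,-1],[0,0.035,0,0,-1]]}}

```text
clock: 7.5
tool_pos: [483.8, -27.8, 116.0]
ee_rot: [0.636, 0.772, -0.0, -0.001]
ft_force: [0.7, -0.5, -2.1]
width: 43.7
grasp_force: 41.8
```

Call:
{"method": "arm_command", "body": {"rows": [[0,0.035,0,0,-1],[0,0.035,0,0,-1],[0,0.03,0,0,-1],[0,0.02,0,0,-1],[0,0.008,0,0,-1],[0,0,0,0,-1],[0,0,0,0,-1]]}}

```text
clock: 8.2
tool_pos: [607.7, -4.2, 115.8]
ee_rot: [0.635, 0.772, -0.001, -0.001]
ft_force: [0.6, 1.3, -2.3]
width: 43.5
grasp_force: 41.8
```

```bash
python3 go.py c 0 64 117 0;  python3 - <<'E'
from h import *
out=[]
for n,(x,y) in {"top":(215,145),"scene":(205,185)}.items():
    fs=[cam(n)[1].astype(float) for i in range(3)];f=np.mean(fs,0);np.save("carry_"+n+".npy",f)
    a=np.clip(f[y:y+65,x:x+65]*1.6,0,255).astype(np.uint8)[:,:,::-1];out.append(cv2.resize(a,(400,400),interpolation=cv2.INTER_CUBIC))
cv2.imwrite("pics/g2.png",np.hstack(out))
E
```

```text
target [609.6  -4.2 117. ] at [607.7  -4.2 115.8] t 8.2 j [-0.12  0.41  1.6  -0.    1.13 -0.32]
tilt z [-0.003  0.    -1.   ] width 43.5 F [ 0.6  1.3 -2.3]
turn 0.0
shift after turn [-0.3  1.8 -1.2]
shift now [-0.3  1.8 -1.2]
```

Call:
{"method": "arm_command", "body": {"rows": [[0,0.002,0.02,0,-1],[0,0,0.03,0,-1],[0,0,0.02,0,-1],[0,0,0.008,0,-1],[0,0,0,0,-1],[0,0,0,0,-1]]}}

```text
clock: 9.1
tool_pos: [612.5, -4.3, 39.2]
ee_rot: [0.635, 0.773, 0.001, 0.001]
ft_force: [0.4, -0.3, -2.6]
width: 43.7
grasp_force: 41.8
```

```bash
python3 go.py c 0 64 25 0
```

```text
target [609.6  -4.2  25. ] at [612.5  -4.3  39.2] t 9.1 j [-0.12  0.49  1.69  0.    0.96 -0.32]
tilt z [ 0.002 -0.    -1.   ] width 43.7 F [ 0.4 -0.3 -2.6]
turn 0.0
shift after turn [ 0.7 -2.8 14.2]
shift now [ 0.7 -2.9 14.2]
```

Call:
{"method": "arm_command", "body": {"rows": [[0,-0.003,0,0,-1],[0,0,0,0,-1],[0,0,0.004,0,-1],[0,0,0.004,0,-1],[0,0,0,0,-1],[0,0,0,0,-1]]}}

```text
clock: 9.7
tool_pos: [608.6, -4.7, 30.0]
ee_rot: [0.635, 0.773, -0.0, -0.0]
ft_force: [-0.3, 0.3, -2.7]
width: 44.1
grasp_force: 41.8
```

```bash
python3 go.py c 0 64 25 0
```

```text
target [609.6  -4.2  25. ] at [608.6  -4.7  30. ] t 9.7 j [-0.12  0.5   1.7   0.    0.94 -0.32]
tilt z [-0.001  0.    -1.   ] width 44.1 F [-0.3  0.3 -2.7]
turn 0.001
shift after turn [0.3 1.1 5. ]
shift now [0.3 1.1 5. ]
```

No contact yet, and no sideways force. Lowering to the bed in small steps.

Call:
{"method": "arm_command", "body": {"rows": [[0,0,0.002,0,-1],[0,0,0.001,0,-1],[0,0,0.001,0,-1],[0,0,0.001,0,-1],[0,0,0,0,-1]]}}

```text
clock: 10.2
tool_pos: [608.6, -4.7, 25.1]
ee_rot: [0.635, 0.773, -0.0, -0.0]
ft_force: [-1.1, 0.0, -2.4]
width: 43.8
grasp_force: 41.8
```

Call:
{"method": "arm_command", "body": {"rows": [[0,0,0.001,0,-1],[0,0,0,0,-1],[0,0,0,0,-1]]}}

```text
clock: 10.5
tool_pos: [608.7, -4.7, 25.0]
ee_rot: [0.635, 0.773, 0.0, 0.0]
ft_force: [-2.5, -0.0, 5.0]
width: 43.6
grasp_force: 42.5
```

Call:
{"method": "arm_command", "body": {"rows": [[0,0,0,0,0.5],[0,0,0,0,0.5],[0,0,0,0,0.5],[0,0,0,0,0.5],[0,0,-0.02,0,0.5],[0,0,-0.04,0,0.5],[0,0,-0.04,0,0.5],[0,0,-0.03,0,0.5],[0,0,0,0,0.5]]}}

```text
clock: 11.4
tool_pos: [612.1, -5.1, 159.5]
ee_rot: [0.635, 0.773, 0.003, 0.004]
ft_force: [0.2, 0.4, 0.0]
width: 64.2
grasp_force: 0.0
```

```bash
python3 go.py w 430 -50 155
```

```text
target [430. -50. 155.] at [612.1  -5.1 159.5] t 11.4 j [-0.12  0.37  1.55  0.    1.21 -0.32]
tilt z [ 0.01  -0.001 -1.   ] width 64.2 F [0.2 0.4 0. ]
shift now [  -8.7 -187.4    2.6]
```

Call:
{"method": "arm_command", "body": {"rows": [[0,-0.02,0,0,1],[0,-0.04,0,0,1],[0,-0.04,0,0,1],[0,-0.04,0,0,1],[0,-0.04,0,0,1],[0,-0.02,0,0,1],[0,0,0,0,1]]}}

```text
clock: 12.1
tool_pos: [408.8, -43.2, 153.4]
ee_rot: [0.635, 0.772, -0.001, -0.002]
ft_force: [0.4, -0.2, -1.0]
width: 85.3
grasp_force: 0.0
```

```bash
python3 - <<'E'
from h import *
out=[]
for n,(x,y) in {"top":(220,145),"scene":(205,178)}.items():
    fs=[]
    for i in range(5):
        c,f=cam(n);fs.append(f.astype(float))
    f=np.mean(fs,0);np.savez(n+"2.npz",img=f,**c)
    a=np.clip((f[y:y+60,x:x+40]/200)**.8*330,0,255).astype(np.uint8)[:,:,::-1];a=cv2.resize(a,(400,600),interpolation=cv2.INTER_CUBIC)
    for k in range(0,60,10): cv2.line(a,(0,k*10),(8,k*10),(0,0,255),1)
    out.append(a)
cv2.imwrite("pics/placed.png",np.hstack(out))
E
```

```text
(no output)
```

View pics/placed.png

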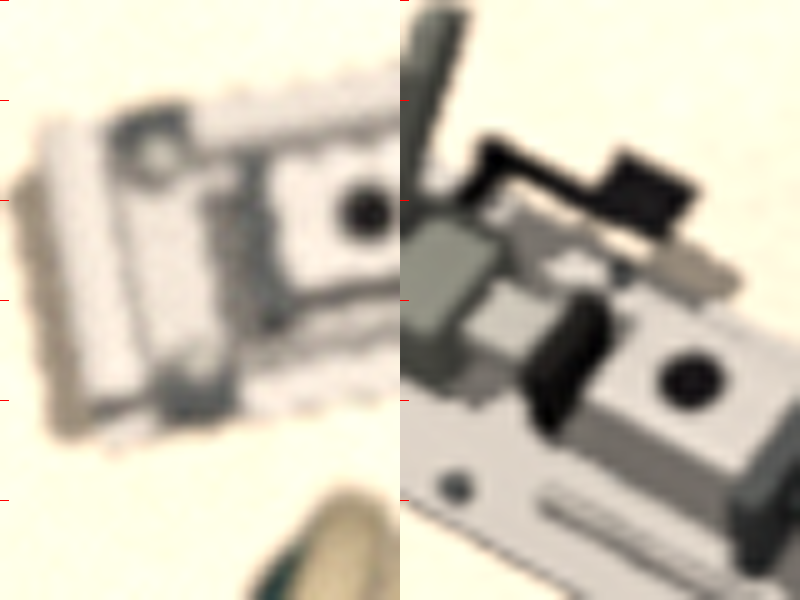

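The module lies in the bed between the rails. The dark plate (left panel x≈245-270) is short of the balls at (155,155) and (195,365), and its rear is clear of the pad.

For the squeeze I need tilt, but rows only turn about tool z. So I'll push gently against the outer reach limit, high above the bench and along the clamp's x direction, to see whether the arm yields in tilt.

Call:
{"method": "arm_command", "body": {"rows": [[0.01,0.02,-0.02,0,1],[0.015,0.025,-0.02,0,1],[0.015,0.025,-0.02,0,1],[0.015,0.025,-0.02,0,1],[0.015,0.025,-0.02,0,1],[0.015,0.025,-0.02,0,1],[0.015,0.025,-0.02,0,1],[0.01,0.025,-0.01,0,1],[0.01,0.02,0,0,1],[0,0,0,0,1]]}}

```text
clock: 13.6
tool_pos: [602.4, 117.6, 303.5]
ee_rot: [0.634, 0.773, 0.001, -0.0]
ft_force: [-0.2, -0.8, 0.0]
width: 85.4
grasp_force: 0.0
```

Call:
{"method": "arm_command", "body": {"rows": [[0,0.03,0,0,1],[0,0.03,0,0,1],[0,0.03,0,0,1],[0,0.03,0,0,1],[0,0.02,0,0,1],[0,0.02,0,0,1],[0,0,0,0,1]]}}

```text
clock: 14.3
tool_pos: [758.5, 146.5, 301.8]
ee_rot: [0.635, 0.772, -0.001, -0.001]
ft_force: [-0.6, -0.1, -0.2]
width: 85.6
grasp_force: 0.0
```

```bash
python3 go.py w 850 170 300
```

```text
target [850. 170. 300.] at [758.5 146.5 301.8] t 14.3 j [ 0.1   0.58  0.84 -0.    1.72 -0.09]
tilt z [-0.002 -0.    -1.   ] width 85.6 F [-0.6 -0.1 -0.2]
shift now [ 5.3 94.4  1.6]
```

Call:
{"method": "arm_command", "body": {"rows": [[0,0.02,0,0,1],[0,0.02,0,0,1],[0,0.015,0,0,1],[0,0.015,0,0,1],[0,0.01,0,0,1],[0,0,0,0,1]]}}

```text
clock: 14.9
tool_pos: [835.5, 162.0, 303.0]
ee_rot: [0.635, 0.772, -0.001, -0.001]
ft_force: [0.7, 0.4, -0.1]
width: 85.4
grasp_force: 0.0
```

```bash
python3 go.py w 850 170 300
```

```text
target [850. 170. 300.] at [835.5 162.  303. ] t 14.9 j [ 0.11  0.75  0.51 -0.    1.88 -0.08]
tilt z [-0.002 -0.    -1.   ] width 85.4 F [ 0.7  0.4 -0.1]
shift now [ 5.1 15.8  2.9]
```

Call:
{"method": "arm_command", "body": {"rows": [[0,0.01,0,0,1],[0,0.01,0,0,1],[0,0.008,0,0,1],[0,0.006,0,0,1],[0,0.006,0,0,1],[0,0.006,0,0,1],[0,0.006,0,0,1],[0,0,0,0,1]]}}

```text
clock: 15.7
tool_pos: [881.2, 171.3, 300.7]
ee_rot: [0.635, 0.773, 0.001, 0.001]
ft_force: [-0.1, 0.2, -0.4]
width: 85.0
grasp_force: 0.0
```

```bash
python3 go.py w 880 170 300
```

```text
target [880. 170. 300.] at [881.2 171.3 300.7] t 15.7 j [ 0.11  0.89  0.22  0.    2.02 -0.08]
tilt z [ 0.004  0.001 -1.   ] width 85.0 F [-0.1  0.2 -0.4]
shift now [-1.  -1.4  0.7]
```

Call:
{"method": "arm_command", "body": {"rows": [[0,0.01,0,0,1],[0,0.01,0,0,1],[0,0.01,0,0,1],[0,0,0,0,1]]}}

```text
clock: 16.1
tool_pos: [893.8, 174.0, 289.8]
ee_rot: [0.635, 0.773, 0.008, 0.007]
ft_force: [-0.4, 0.2, -0.2]
width: 85.3
grasp_force: 0.0
```

```bash
python3 go.py w 880 170 300; python3 -c "
from workcell import r;print(r.read_state()['joints'])"
```

```text
target [880. 170. 300.] at [893.8 174.  289.8] t 16.1 j [ 0.12  0.9   0.22  0.    2.   -0.08]
tilt z [ 0.021  0.004 -1.   ] width 85.3 F [-0.4  0.2 -0.2]
shift now [ -1.3 -14.  -10.5]
[ 0.11524576  0.90232249  0.22250141  0.00205112  1.99564527 -0.07901926]
```

Tilt does build up (0.021 outward, j3 resting at 0.2225). Pushing on with bigger steps.

Call:
{"method": "arm_command", "body": {"rows": [[0,0.03,0,0,1],[0,0.03,-0.01,0,1],[0,0.03,-0.01,0,1],[0,0.03,-0.01,0,1]]}}

```text
clock: 16.5
tool_pos: [930.4, 181.4, 280.8]
ee_rot: [0.634, 0.771, 0.041, 0.034]
ft_force: [-0.3, -0.0, 0.3]
width: 85.2
grasp_force: 0.0
```

```bash
python3 go.py w 880 170 300
```

```text
target [880. 170. 300.] at [930.4 181.4 280.8] t 16.5 j [ 0.12  0.92  0.22  0.01  1.9  -0.08]
tilt z [ 0.104  0.02  -0.994] width 85.2 F [-0.3 -0.   0.3]
shift now [ -1.4 -49.3 -24.6]
```

Call:
{"method": "arm_command", "body": {"rows": [[0,0.035,-0.01,0,1],[0,0.035,-0.01,0,1],[0,0.035,-0.01,0,1],[0,0.035,-0.01,0,1],[0,0.035,-0.01,0,1],[0,0.035,-0.01,0,1],[0,0.035,-0.01,0,1],[0,0.035,-0.01,0,1]]}}

```text
clock: 17.3
tool_pos: [996.9, 195.0, 305.8]
ee_rot: [0.627, 0.763, 0.12, 0.099]
ft_force: [0.8, -0.6, -0.4]
width: 85.5
grasp_force: 0.0
```

```bash
python3 go.py c -35 -69.5 95
```

```text
target [ 601.  -141.9   95. ] at [996.9 195.  305.8] t 17.3 j [ 0.12  0.9   0.22  0.02  1.7  -0.07]
tilt z [ 0.301  0.059 -0.952] width 85.5 F [ 0.8 -0.6 -0.4]
shift now [-253.7 -496.5   61.4]
```

Call:
{"method": "arm_command", "body": {"rows": [[0,0.035,-0.01,0,1],[0,0.035,-0.01,0,1],[0,0.035,-0.01,0,1],[0,0.035,-0.01,0,1],[0,0.035,-0.01,0,1],[0,0.035,-0.01,0,1],[0,0.035,-0.01,0,1],[0,0.035,-0.01,0,1],[0,0.035,-0.01,0,1],[0,0.035,-0.01,0,1]]}}

```text
clock: 18.3
tool_pos: [1045.8, 205.1, 402.5]
ee_rot: [0.609, 0.741, 0.217, 0.179]
ft_force: [-1.0, 0.4, 0.3]
width: 85.4
grasp_force: 0.0
```

```bash
python3 go.py c -35 -69.5 95
```

```text
target [ 601.  -141.9   95. ] at [1045.8  205.1  402.5] t 18.3 j [ 0.11  0.84  0.22  0.04  1.51 -0.07]
tilt z [ 0.53   0.104 -0.842] width 85.4 F [-1.   0.4  0.3]
shift now [-254.1 -590.   -12.7]
```

Tilt is now 0.57 rad towards clamp +x, which clears the bar. Next: bring it back over the top to a stand-off on the robot's side of the handle.

```bash
python3 go.py w 500 -155 380|tail -1
```

```text
shift now [-247.7 -521.7 -307.5]
```

Call:
{"method": "arm_command", "body": {"rows": [[-0.006,-0.013,-0.0075,0,1],[-0.012,-0.026,-0.015,0,1],[-0.012,-0.026,-0.015,0,1],[-0.012,-0.026,-0.015,0,1],[-0.012,-0.026,-0.015,0,1],[-0.012,-0.026,-0.015,0,1],[-0.012,-0.026,-0.015,0,1],[-0.012,-0.026,-0.015,0,1],[-0.012,-0.026,-0.015,0,1],[-0.012,-0.026,-0.015,0,1]]}}

```text
clock: 19.3
tool_pos: [786.9, 37.4, 389.9]
ee_rot: [0.609, 0.741, 0.217, 0.179]
ft_force: [0.3, -0.2, -0.3]
width: 85.2
grasp_force: 0.0
```

Call:
{"method": "arm_command", "body": {"rows": [[-0.012,-0.026,-0.015,0,1],[-0.012,-0.026,-0.015,0,1],[-0.012,-0.026,-0.015,0,1],[-0.012,-0.026,-0.015,0,1],[-0.012,-0.026,-0.015,0,1],[-0.012,-0.026,-0.015,0,1],[-0.012,-0.026,-0.015,0,1],[-0.012,-0.026,-0.015,0,1],[-0.012,-0.026,-0.015,0,1],[0,0,0,0,1]]}}

```text
clock: 20.3
tool_pos: [541.8, -122.0, 377.5]
ee_rot: [0.611, 0.741, 0.215, 0.18]
ft_force: [0.4, 0.2, 0.2]
width: 85.4
grasp_force: 0.0
```

Call:
{"method": "arm_command", "body": {"rows": [[0,0,0,0.1,1],[0,0,0,0.15,1],[0,0,0,0.15,1],[0,0,0,0.15,1],[0,0,0,0.15,1],[0,0,0,0.15,1],[0,0,0,0.15,1],[0,0,0,0.15,1],[0,0,0,0.15,1],[0,0,0,0.15,1]]}}

```text
clock: 21.3
tool_pos: [544.9, -119.7, 377.6]
ee_rot: [0.948, 0.148, 0.281, -0.01]
ft_force: [-0.0, 0.3, -0.1]
width: 85.7
grasp_force: 0.0
```

Call:
{"method": "arm_command", "body": {"rows": [[0,0,0,0.12,1],[0,0,0,0,1],[0,0,0,0,1]]}}

```text
clock: 21.6
tool_pos: [544.6, -119.8, 377.3]
ee_rot: [0.955, 0.095, 0.279, -0.026]
ft_force: [-0.2, 0.3, -0.4]
width: 85.3
grasp_force: 0.0
```

```bash
python3 go.py w 532 -155 205; python3 - <<'E'
from fit import *
from scipy.spatial.transform import Rotation as Ro
R=Ro.from_quat(r.read_state()["ee_rot"]).as_matrix();q=np.load("pose.npz")["q"]
c,s=np.cos(q[2]),np.sin(q[2]);print((np.array([[c,s,0],[-s,c,0],[0,0,1]])@R).round(3))
E
```

```text
target [ 532. -155.  205.] at [ 544.6 -119.8  377.3] t 21.6 j [-0.6  -0.06  1.68  0.44  1.14  0.66]
tilt z [ 0.529  0.103 -0.843] width 85.3 F [-0.2  0.3 -0.4]
shift now [-109.1   31.4  134.9]
[[ 0.843  0.004  0.539]
 [ 0.005 -1.    -0.001]
 [ 0.539  0.003 -0.843]]
```

Call:
{"method": "arm_command", "body": {"rows": [[-0.02,0.01,0,0,1],[-0.03,0.01,0,0,1],[-0.03,0.01,0.01,0,1],[-0.03,0.001,0.03,0,1],[0,0,0.03,0,1],[0,0,0.03,0,1],[0,0,0.02,0,1],[0,0,0.01,0,1],[0,0,0,0,1],[0,0,0,0,1]]}}

```text
clock: 22.6
tool_pos: [528.3, -155.4, 208.9]
ee_rot: [0.955, 0.094, 0.279, -0.026]
ft_force: [-0.6, -0.5, 0.0]
width: 85.7
grasp_force: 0.0
```

```bash
python3 go.py c -25 -69.5 79; python3 - <<'E'
from h import *
out=[]
for n,(x,y) in {"top":(255,135),"scene":(165,150)}.items():
    fs=[]
    for i in range(3):
        c,f=cam(n);fs.append(f.astype(float))
    f=np.mean(fs,0);np.savez(n+"3.npz",img=f,**c)
    a=np.clip((f[y:y+60,x:x+60]/200)**.6*300,0,255).astype(np.uint8)[:,:,::-1];a=cv2.resize(a,(400,400),interpolation=cv2.INTER_CUBIC)
    out.append(a)
cv2.imwrite("pics/pre.png",np.hstack(out))
E
```

```text
target [ 610.8 -140.    79. ] at [ 528.3 -155.4  208.9] t 22.6 j [-0.7   0.06  2.    0.62  0.81  0.3 ]
tilt z [ 0.529  0.103 -0.843] width 85.7 F [-0.6 -0.5  0. ]
shift now [  0.7   0.6 154.6]
```

Call:
{"method": "arm_command", "body": {"rows": [[0,0,0.02,0,1],[0,0,0.03,0,1],[0,0,0.03,0,1],[0,0,0.02,0,1],[0,0,0.01,0,1],[0,0,0,0,1]]}}

```text
clock: 23.5
tool_pos: [586.0, -143.5, 114.5]
ee_rot: [0.956, 0.094, 0.278, -0.027]
ft_force: [-0.0, 0.1, 0.2]
width: 85.4
grasp_force: 0.0
```

Call:
{"method": "arm_command", "body": {"rows": [[0,0,0.01,0,1],[0,0,0.01,0,1],[0,0,0.01,0,1],[0,0,0.01,0,1],[0,0,0.005,0,1],[0,0,0,0,1],[0,0,0,0,1]]}}

```text
clock: 24.2
tool_pos: [609.8, -139.1, 77.3]
ee_rot: [0.955, 0.094, 0.279, -0.027]
ft_force: [0.1, 0.3, 0.8]
width: 85.4
grasp_force: 0.0
```

```bash
python3 go.py c -25 -69.5 79; python3 - <<'E'
from h import *
out=[]
for n,(x,y) in {"top":(255,135),"scene":(165,150)}.items():
    c,f=cam(n)
    a=np.clip((f[y:y+60,x:x+60]/200.)**.6*300,0,255).astype(np.uint8)[:,:,::-1];a=cv2.resize(a,(400,400),interpolation=cv2.INTER_CUBIC)
    out.append(a)
cv2.imwrite("pics/in.png",np.hstack(out))
E
```

```text
target [ 610.8 -140.    79. ] at [ 609.8 -139.1   77.3] t 24.2 j [-0.55  0.33  2.06  0.9   0.49  0.07]
tilt z [ 0.528  0.104 -0.843] width 85.4 F [0.1 0.3 0.8]
shift now [ 1.6  1.1 -1. ]
```

View pics/in.png

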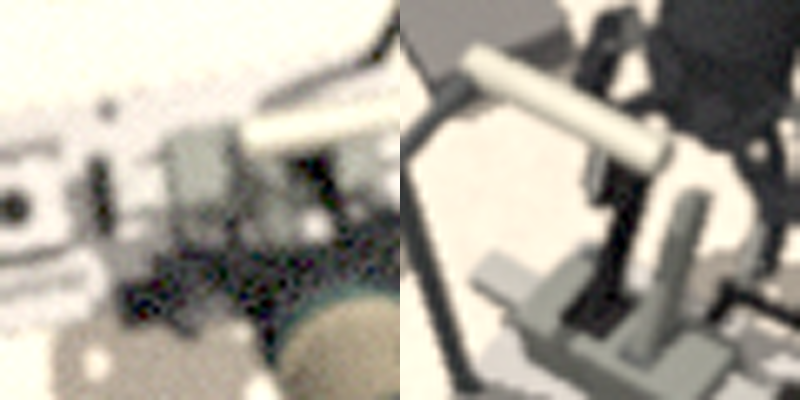

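In the scene panel the fingertips, at (595,190) and (765,270), straddle the trigger and handle below the light bar, clear of everything. Squeezing.

Call:
{"method": "arm_command", "body": {"rows": [[0.001,0.001,0,0,1],[0,0,0,0,-1],[0,0,0,0,-1],[0,0,0,0,-1],[0,0,0,0,-1],[0,0,0,0,-1],[0,0,0,0,-1],[0,0,0,0,-1],[0,0,0,0,-1],[0,0,0,0,-1]], "squeeze": 60}}

```text
clock: 25.3
tool_pos: [611.5, -141.0, 80.9]
ee_rot: [0.955, 0.094, 0.281, -0.025]
ft_force: [-10.8, -1.4, 16.8]
width: 27.9
grasp_force: 61.4
```

Full squeeze (28 mm). Let go and repeat.

Call:
{"method": "arm_command", "body": {"rows": [[0,0,0,0,1],[0,0,0,0,1],[0,0,0,0,1],[0,0,0,0,1],[0,0,0,0,1],[0,0,0,0,1]]}}

```text
clock: 25.9
tool_pos: [610.5, -139.4, 77.6]
ee_rot: [0.955, 0.094, 0.279, -0.027]
ft_force: [0.9, 0.4, -0.9]
width: 85.0
grasp_force: 0.0
```

Call:
{"method": "arm_command", "body": {"rows": [[0,0,0,0,-1],[0,0,0,0,-1],[0,0,0,0,-1],[0,0,0,0,-1],[0,0,0,0,-1],[0,0,0,0,-1],[0,0,0,0,-1],[0,0,0,0,-1],[0,0,0,0,-1]]}}

```text
clock: 26.8
tool_pos: [611.3, -141.0, 80.8]
ee_rot: [0.955, 0.094, 0.281, -0.025]
ft_force: [-11.5, -3.5, 16.9]
width: 28.0
grasp_force: 61.4
```

Call:
{"method": "arm_command", "body": {"rows": [[0,0,0,0,1],[0,0,0,0,1],[0,0,0,0,1],[0,0,0,0,1],[0,0,0,0,1],[0,0,0,0,1]]}}

```text
clock: 27.4
tool_pos: [610.5, -139.4, 77.6]
ee_rot: [0.955, 0.094, 0.279, -0.027]
ft_force: [-0.4, 0.1, -0.0]
width: 85.3
grasp_force: 0.0
```

```bash
cat > look.py <<'E'
# positions along clamp y: module hole centre (top z 58) and dark pad, from scene view
from fit import *
q=np.load("pose.npz")["q"]
def inv(X):
    c,s=np.cos(q[2]),np.sin(q[2]);a,b=X[0]-q[0],X[1]-q[1];return np.array([c*a+s*b,-s*a+c*b])
for n in("scene","top"):
    c,f=cam(n);f=np.mean([f]+[cam(n)[1] for i in range(2)],0)
    # profile along clamp y at x=0 on z=58 and darkness
    ys=np.arange(10,160,2.);pr=np.zeros(len(ys))
    for x in(-3,0,3):
        uv=proj(c,[T(q,(x,y,58)) for y in ys]).astype(np.float32)
        pr+=cv2.remap(f.astype(np.float32).mean(2),uv[:,:1],uv[:,1:],cv2.INTER_LINEAR)[:,0]/3
    print(n,"hole/pad/plate profile z58 (y:val):"," ".join(f"{int(y)}:{int(v)}" for y,v in zip(ys,pr)))
E
python3 look.py; python3 go.py c -25 -69.5 79
```

```text
scene hole/pad/plate profile z58 (y:val): 10:82 12:83 14:83 16:81 18:80 20:80 22:81 24:81 26:81 28:82 30:82 32:81 34:83 36:86 38:84 40:73 42:51 44:29 46:15 48:10 50:15 52:31 54:62 56:91 58:109 60:115 62:117 64:115 66:109 68:95 70:71 72:44 74:23 76:11 78:8 80:7 82:8 84:8 86:8 88:13 90:29 92:57 94:88 96:106 98:115 100:117 102:117 104:117 106:118 108:117 110:112 112:96 114:72 116:50 118:40 120:39 122:38 124:33 126:24 128:17 130:15 132:17 134:16 136:15 138:22 140:34 142:44 144:50 146:53 148:60 150:77 152:97 154:111 156:116 158:117
top hole/pad/plate profile z58 (y:val): 10:137 12:136 14:136 16:136 18:135 20:134 22:134 24:134 26:134 28:133 30:132 32:130 34:124 36:113 38:93 40:67 42:43 44:21 46:16 48:19 50:37 52:61 54:90 56:112 58:130 60:138 62:143 64:141 66:135 68:123 70:105 72:83 74:59 76:36 78:24 80:17 82:16 84:18 86:22 88:35 90:52 92:76 94:100 96:118 98:131 100:138 102:139 104:138 106:137 108:135 110:123 112:109 114:87 116:68 118:53 120:47 122:46 124:48 126:50 128:52 130:55 132:58 134:64 136:71 138:83 140:98 142:113 144:121 146:119 148:116 150:112 152:118 154:127 156:133 158:138
target [ 610.8 -140.    79. ] at [ 610.8 -139.9   78. ] t 27.7 j [-0.55  0.33  2.05  0.9   0.49  0.07]
tilt z [ 0.528  0.103 -0.843] width 85.2 F [-0.1 -0.2  0.1]
shift now [ 0.5  0.1 -0.9]
```

Pad front is at y≈52 (jaw ≈30 mm), and it's pushing the module. Two more squeezes.

Call:
{"method": "arm_command", "body": {"rows": [[0,0,0,0,-1],[0,0,0,0,-1],[0,0,0,0,-1],[0,0,0,0,-1],[0,0,0,0,-1],[0,0,0,0,-1],[0,0,0,0,-1],[0,0,0,0,-1],[0,0,0,0,-1]]}}

```text
clock: 28.6
tool_pos: [611.3, -141.0, 80.9]
ee_rot: [0.955, 0.094, 0.281, -0.025]
ft_force: [-12.4, -2.6, 18.6]
width: 27.8
grasp_force: 61.6
```

Call:
{"method": "arm_command", "body": {"rows": [[0,0,0,0,1],[0,0,0,0,1],[0,0,0,0,1],[0,0,0,0,1],[0,0,0,0,1],[0,0,0,0,1]]}}

```text
clock: 29.2
tool_pos: [610.5, -139.4, 77.5]
ee_rot: [0.955, 0.094, 0.279, -0.027]
ft_force: [-0.5, 0.3, -0.1]
width: 85.3
grasp_force: 0.0
```

Call:
{"method": "arm_command", "body": {"rows": [[0,0,0,0,-1],[0,0,0,0,-1],[0,0,0,0,-1],[0,0,0,0,-1],[0,0,0,0,-1],[0,0,0,0,-1],[0,0,0,0,-1],[0,0,0,0,-1],[0,0,0,0,-1],[0,0,0,0,-1]]}}

```text
clock: 30.2
tool_pos: [611.6, -142.1, 80.8]
ee_rot: [0.955, 0.094, 0.281, -0.024]
ft_force: [-11.8, -3.9, 17.5]
width: 30.2
grasp_force: 57.3
```

```bash
python3 look.py
```

```text
scene hole/pad/plate profile z58 (y:val): 10:81 12:82 14:82 16:80 18:80 20:80 22:80 24:80 26:80 28:81 30:81 32:80 34:81 36:82 38:82 40:83 42:92 44:101 46:105 48:108 50:107 52:107 54:107 56:106 58:105 60:105 62:104 64:101 66:94 68:78 70:54 72:30 74:17 76:23 78:48 80:78 82:102 84:113 86:115 88:116 90:114 92:103 94:83 96:56 98:29 100:14 102:8 104:7 106:8 108:8 110:7 112:9 114:14 116:27 118:52 120:82 122:104 124:114 126:117 128:117 130:117 132:117 134:115 136:105 138:82 140:57 142:43 144:37 146:39 148:48 150:69 152:92 154:109 156:115 158:117
top hole/pad/plate profile z58 (y:val): 10:136 12:136 14:135 16:134 18:135 20:135 22:135 24:134 26:134 28:133 30:133 32:134 34:135 36:134 38:134 40:132 42:132 44:132 46:132 48:133 50:132 52:132 54:132 56:131 58:130 60:128 62:123 64:112 66:95 68:68 70:44 72:25 74:28 76:39 78:65 80:91 82:113 84:128 86:135 88:138 90:138 92:130 94:117 96:96 98:73 100:49 102:32 104:20 106:16 108:14 110:18 112:25 114:38 116:59 118:86 120:108 122:128 124:134 126:137 128:137 130:137 132:136 134:130 136:119 138:100 140:79 142:62 144:50 146:51 148:64 150:83 152:104 154:123 156:133 158:139
```

The module's plate now spans y≈139-151, home against the jaw, and the squeeze stalled at 30 mm as expected (jaw ≈58). Letting go and backing out along the tool axis.

Call:
{"method": "arm_command", "body": {"rows": [[0,0,0,0,1],[0,0,0,0,1],[0,0,0,0,1],[0,0,0,0,1],[0,0,-0.01,0,1],[0,0,-0.03,0,1],[0,0,-0.04,0,1],[0,0,-0.03,0,1],[0,0,-0.01,0,1],[0,0,0,0,1]]}}

```text
clock: 31.5
tool_pos: [547.4, -152.7, 180.7]
ee_rot: [0.955, 0.094, 0.28, -0.026]
ft_force: [-0.1, -0.5, -0.1]
width: 85.4
grasp_force: 0.0
```

```bash
python3 look.py|sed 's/.*y:val)://'; python3 go.py c -56 4 100
```

```text
10:81 12:81 14:81 16:80 18:79 20:79 22:79 24:79 26:79 28:80 30:81 32:80 34:81 36:81 38:81 40:82 42:91 44:100 46:104 48:106 50:106 52:106 54:106 56:104 58:101 60:95 62:81 64:58 66:33 68:17 70:11 72:9 74:9 76:20 78:45 80:76 82:100 84:111 86:115 88:115 90:113 92:102 94:82 96:55 98:28 100:14 102:7 104:7 106:7 108:7 110:7 112:9 114:14 116:27 118:52 120:81 122:103 124:113 126:115 128:116 130:116 132:116 134:114 136:103 138:81 140:57 142:42 144:37 146:38 148:47 150:68 152:91 154:108 156:114 158:116
 10:134 12:134 14:134 16:133 18:133 20:133 22:133 24:133 26:133 28:133 30:133 32:134 34:134 36:133 38:132 40:131 42:131 44:132 46:132 48:131 50:132 52:131 54:130 56:125 58:117 60:98 62:75 64:48 66:27 68:16 70:17 72:24 74:41 76:60 78:82 80:101 82:116 84:127 86:134 88:135 90:134 92:127 94:116 96:94 98:70 100:47 102:32 104:21 106:18 108:16 110:17 112:22 114:38 116:58 118:84 120:106 122:125 124:132 126:137 128:137 130:136 132:133 134:128 136:119 138:101 140:79 142:62 144:51 146:53 148:64 150:81 152:102 154:122 156:132 158:138
target [566.2 -73.9 100. ] at [ 547.3 -151.8  177.6] t 31.8 j [-0.66  0.12  2.02  0.66  0.73  0.27]
tilt z [ 0.526  0.105 -0.844] width 85.8 F [-0.  -0.   0.2]
shift now [-13.3 -72.7  83.6]
```

Call:
{"method": "arm_command", "body": {"rows": [[0,-0.015,0,0,-1],[-0.005,-0.025,0,0,-1],[-0.005,-0.02,0,0,-1],[-0.003,-0.013,0,0,-1],[0,0,0.02,0,-1],[0,0,0.03,0,-1],[0,0,0.02,0,-1],[0,0,0.014,0,-1],[0,0,0,0,-1],[0,0,0,0,-1]]}}

```text
clock: 32.8
tool_pos: [566.8, -73.7, 101.1]
ee_rot: [0.955, 0.094, 0.279, -0.027]
ft_force: [-0.4, 0.5, -0.4]
width: 0.2
grasp_force: 0.0
```

```bash
python3 go.py c -56 4 60
```

```text
target [566.2 -73.9  60. ] at [566.8 -73.7 101.1] t 32.8 j [-0.47  0.21  2.15  0.86  0.45  0.18]
tilt z [ 0.527  0.104 -0.843] width 0.2 F [-0.4  0.5 -0.4]
shift now [-22.6   0.   34.3]
```

Call:
{"method": "arm_command", "body": {"rows": [[-0.0055,0,0.0085,0,-1],[-0.0055,0,0.0085,0,-1],[-0.0055,0,0.0085,0,-1],[-0.0045,0,0.007,0,-1],[0,0,0,0,-1],[0,0,0,0,-1]]}}

```text
clock: 33.4
tool_pos: [566.9, -74.6, 63.4]
ee_rot: [0.955, 0.094, 0.279, -0.026]
ft_force: [-0.3, 0.3, 0.4]
width: 0.1
grasp_force: 0.0
```

```bash
python3 go.py c -56 4 50
```

```text
target [566.2 -73.9  50. ] at [566.9 -74.6  63.4] t 33.4 j [-0.47  0.28  2.2   1.08  0.38 -0.07]
tilt z [ 0.529  0.103 -0.842] width 0.1 F [-0.3  0.3  0.4]
shift now [-7.7 -0.8 11. ]
```

Call:
{"method": "arm_command", "body": {"rows": [[-0.0022,0,0.0034,0,-1],[-0.0022,0,0.0034,0,-1],[-0.0022,0,0.0034,0,-1],[0,0,0,0,-1]]}}

```text
clock: 33.8
tool_pos: [566.8, -74.5, 51.0]
ee_rot: [0.955, 0.094, 0.279, -0.026]
ft_force: [0.7, -0.9, 1.2]
width: 0.2
grasp_force: 0.0
```

Call:
{"method": "arm_command", "body": {"rows": [[-0.001,0,0.0017,0,-1],[-0.001,0,0.0017,0,-1],[0,0,0,0,-1]]}}

```text
clock: 34.1
tool_pos: [567.2, -74.5, 47.0]
ee_rot: [0.955, 0.094, 0.279, -0.026]
ft_force: [-2.3, 0.6, 3.8]
width: -0.0
grasp_force: 1.7
```

Call:
{"method": "arm_command", "body": {"rows": [[-0.001,0,0.0017,0,-1],[-0.001,0,0.0017,0,-1],[-0.001,0,0.0017,0,-1],[0,0,0,0,-1]]}}

```text
clock: 34.5
tool_pos: [567.3, -74.5, 41.7]
ee_rot: [0.955, 0.094, 0.28, -0.026]
ft_force: [-8.7, -2.1, 15.8]
width: 0.1
grasp_force: 7.8
```

Call:
{"method": "arm_command", "body": {"rows": [[-0.001,0,0.0017,0,-1],[-0.001,0,0.0017,0,-1],[0,0,0,0,-1]]}}

```text
clock: 34.8
tool_pos: [567.4, -74.5, 40.7]
ee_rot: [0.954, 0.094, 0.282, -0.026]
ft_force: [-26.0, -2.6, 45.1]
width: -0.2
grasp_force: 22.8
```

At the stop. I'll ease off slightly and hold.

Call:
{"method": "arm_command", "body": {"rows": [[0.001,0,-0.0017,0,-1],[0,0,0,0,-1],[0,0,0,0,-1],[0,0,0,0,-1],[0,0,0,0,-1],[0,0,0,0,-1],[0,0,0,0,-1],[0,0,0,0,-1],[0,0,0,0,-1],[0,0,0,0,-1]]}}

```text
clock: 35.8
tool_pos: [567.3, -74.5, 41.2]
ee_rot: [0.955, 0.094, 0.281, -0.026]
ft_force: [-16.1, -2.5, 29.0]
width: 0.3
grasp_force: 14.8
```

Call:
{"method": "arm_command", "body": {"rows": [[0,0,0,0,-1],[0,0,0,0,-1],[0,0,0,0,-1],[0,0,0,0,-1],[0,0,0,0,-1],[0,0,0,0,-1],[0,0,0,0,-1],[0,0,0,0,-1],[0,0,0,0,-1],[0,0,0,0,-1]]}}

```text
clock: 36.8
tool_pos: [567.3, -74.5, 41.2]
ee_rot: [0.955, 0.094, 0.281, -0.026]
ft_force: [-17.1, -2.6, 29.1]
width: 0.0
grasp_force: 14.8
```

```bash
python3 look.py|sed 's/.*y:val)://'
```

```text
10:76 12:57 14:35 16:18 18:12 20:10 22:8 24:5 26:4 28:5 30:10 32:18 34:29 36:40 38:55 40:69 42:85 44:93 46:98 48:100 50:100 52:97 54:101 56:106 58:110 60:111 62:111 64:111 66:111 68:111 70:111 72:111 74:111 76:110 78:109 80:110 82:113 84:115 86:115 88:116 90:114 92:103 94:83 96:56 98:28 100:14 102:8 104:8 106:7 108:8 110:7 112:9 114:14 116:27 118:52 120:82 122:105 124:115 126:117 128:117 130:117 132:117 134:115 136:105 138:82 140:58 142:43 144:37 146:39 148:48 150:69 152:92 154:109 156:116 158:117
 10:69 12:45 14:26 16:14 18:11 20:19 22:33 24:44 26:53 28:57 30:61 32:68 34:78 36:93 38:109 40:125 42:133 44:137 46:137 48:136 50:136 52:136 54:136 56:136 58:136 60:136 62:136 64:137 66:137 68:137 70:136 72:136 74:134 76:131 78:128 80:126 82:129 84:133 86:134 88:136 90:136 92:128 94:116 96:95 98:71 100:48 102:30 104:18 106:15 108:15 110:17 112:23 114:39 116:59 118:84 120:106 122:126 124:133 126:137 128:136 130:136 132:134 134:127 136:116 138:99 140:80 142:61 144:50 146:51 148:64 150:84 152:104 154:122 156:133 158:139
```

The jaw is open (pad at y≈12-20) and the module is still home. I'll hold briefly, then lift straight off.

Call:
{"method": "arm_command", "body": {"rows": [[0,0,0,0,-1],[0,0,0,0,-1],[0,0,0,0,-1],[0.001,0,-0.0017,0,-1],[0.003,0,-0.005,0,-1],[0.004,0,-0.0068,0,-1],[0.005,0,-0.0084,0,-1],[0,0,-0.02,0,-1],[0,0,-0.03,0,-1],[0,0,-0.03,0,-1]]}}

```text
clock: 38.1
tool_pos: [522.9, -82.3, 131.1]
ee_rot: [0.956, 0.094, 0.278, -0.027]
ft_force: [1.2, 0.8, -0.6]
width: 0.2
grasp_force: 0.0
```

Call:
{"method": "arm_command", "body": {"rows": [[0,0,-0.03,0,-1],[0,0,-0.02,0,-1],[0,0,0,0,-1],[0,0,0,0,-1],[0,0,0,0,-1]]}}

```text
clock: 38.6
tool_pos: [497.4, -87.4, 172.2]
ee_rot: [0.956, 0.094, 0.278, -0.028]
ft_force: [0.3, -0.8, -0.3]
width: 0.2
grasp_force: 0.0
```

```bash
python3 look.py|sed 's/.*y:val)://' | cut -c1-220; python3 - <<'E'
from fit import *
# trigger/tab/bystander check: image change between first and present pictures outside clamp/module/arm
for n in("top","scene"):
    a=np.load(n+".npz")["img"];b=np.mean([cam(n)[1].astype(float) for i in range(4)],0)
    d=cv2.GaussianBlur(np.abs(a-b).mean(2),(0,0),1)>18
    k,l,s,c=cv2.connectedComponentsWithStats(d.astype(np.uint8));print(n,[(s[i][:5].tolist()) for i in range(1,k) if s[i][4]>8])
E
python3 go.py w 0 0 0 | head -2
```

```text
10:75 12:56 14:34 16:18 18:12 20:10 22:8 24:5 26:3 28:4 30:9 32:18 34:28 36:39 38:54 40:68 42:84 44:91 46:96 48:99 50:99 52:96 54:100 56:105 58:108 60:109 62:110 64:109 66:109 68:110 70:110 72:110 74:109 76:109 78:108 8
 10:68 12:45 14:25 16:14 18:16 20:22 22:31 24:41 26:51 28:56 30:61 32:66 34:75 36:90 38:107 40:122 42:129 44:133 46:134 48:134 50:133 52:133 54:133 56:133 58:133 60:132 62:132 64:133 66:133 68:132 70:132 72:133 74:131 76
top [[231, 163, 23, 19, 155], [241, 164, 8, 8, 50], [0, 192, 337, 192, 23015], [254, 337, 8, 3, 15], [275, 354, 4, 5, 12], [205, 359, 23, 25, 337], [0, 367, 56, 17, 620]]
scene [[318, 0, 27, 13, 260], [363, 0, 149, 108, 4278], [345, 4, 8, 8, 42], [287, 9, 35, 22, 168], [216, 27, 76, 140, 3737], [294, 26, 8, 6, 17], [396, 42, 5, 3, 12], [318, 84, 45, 45, 738], [253, 112, 259, 154, 11335], [323, 127, 20, 22, 150], [343, 131, 5, 5, 17], [234, 215, 26, 24, 324]]
target [0. 0. 0.] at [497.6 -87.8 173.7] t 39.3 j [-0.6   0.01  2.15  0.67  0.67  0.31]
tilt z [ 0.528  0.103 -0.843] width 0.4 F [ 0.4  0.3 -0.1]
```

```bash
python3 -c "
from workcell import r;print(r.job_done())"
```

```text
the job is handed in; nothing more can be done
None
```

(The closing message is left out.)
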